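Raise the hotplate enclosure's sash to the diamond clip

ROBOT

A 6-joint arm with a two-finger parallel gripper is mounted at the origin on the work surface. World frame = base frame: x ahead of the robot, y to its left, z up, the work surface at z = 0. Lengths are in mm, angles in rad, forces in N, time in s.
With the tool pointing down it reaches from about 300 to 775 mm from the base axis. Payload 14.6 kg.
Tool frame: the origin (TCP) lies on the centre line of the jaws, within the pads' length; the fingertips stand manip.tcp_to_tips ahead of it and the grasp point (between the pads) lies 5 mm behind it (manip.tcp_to_tips is the distance from the TCP to the fingertips, in mm); z points along the fingers, y is the direction in which the jaws open and shut (so a half turn about z gives the same grasp; the last joint's range is limited). The gripper opens to 94 mm and grips with 3 to 60 N. Pads are 16 mm wide; open, the fingers measure 119 mm over their backs; the gripper's body (75 mm by 177 mm) begins 78 mm behind the grasp point.
Start: joints at [1.069, 0.3, 1.521, -0, 1.321, -0.067], TCP at [231.672, 498.816, 219.446] pointing down, gripper open.
Joint ranges: [-3.03, 3.03], [-0.79, 2.21], [0.23, 2.52], [-1.04, 4.18], [0, 3.07], [-2.55, 2.55]. Speed limits (rad/s): [2.22, 2.22, 2.57, 3.14, 3.14, 3.14].

INTERFACE

Orientations are given as [roll, pitch, yaw] about the fixed x, y, z axes, in that order (R = Rz(yaw) Ry(pitch) Rx(roll)).
In Python, from cell import manip, optics, workorder gives the robot as it stands. The module is installed in compiled form; this text tells all that it offers.
- The arm moves only by the tool jog_arm, never from a script. Its argument "deltas" is text: rows parted by semicolons, each of 5 numbers parted by spaces: the shift along the tool's x, y, z in mm, then the turn about the tool's z in rad, then the finger opening in mm, from 0 to 94. In form: tx ty tz twist grip; .... A call has exactly 10 rows; each row is the pose to reach, as a shift and turn from the pose commanded when the call began, along the tool's axes at that moment; what a row does not reach only later rows make up. A row lasts 1/8 s, in which the tool goes at most 62.5 mm and 10.7 degrees, less where a joint would pass 70% of its speed; a pose out of reach is approached as far as the arm can. A call with a gripper value outside its range is refused whole. The fingers move at their own pace and stop on an object; "squeeze" is the grip in N (left out, the last holds). Time passes only in rows, so rows that repeat a pose let the fingers close, or fill a call up. It gives the time, the measured TCP pose, the force and the opening at its end, in the units of the state.
- manip.read_state(): the state, without advancing time (a new reading comes with each control period).
- optics.camera(name): name is "scene" or "top" or "wrist"; returns (picture, depth): 400x640x3 uint8, red, green, blue; 400x640 float32, mm along the optical axis (not along the pixel's ray), 0 where there is no reading.
- optics.get_calibration(name): a dict with "intrinsics" (3x3 intrinsics, pixels), "R" (3x3) and "t" (3): a world point X has camera coordinates R X + t; the wrist camera has in their place "hand_eye" (4x4, takes a point from camera to tool coordinates, whose origin is the TCP and whose axes are the flange's). Camera axes: x right, y down, z forward; pixel columns grow to the right and rows downward; lengths in mm; the calibration is good to about 2 mm. A picture is of the moment at which its call begins: read the wrist's pose just before it. get_calibration takes no time and is no camera call.
- workorder.sign_off(): hands the job in, once; it reports no verdict.
The state is a dict: "clock": time; "joints": joint angles; "qd": joint speeds; "effort": joint torques, N m; "eef_pos": TCP position; "eef_rot": TCP orientation; "wrist_force": force on the tool from outside, world axes, zero at the start; "moment": the same for the moment, N m; "finger_gap": finger opening in mm.
Only numpy, scipy, OpenCV 4.12 (cv2) and the standard library are available. Lean on these libraries where they do the work, as an engineer would, in place of code of your own. Each camera call takes 0.05 s, during which the arm holds its last target.

TASK

Open the clear sliding sash of the hotplate enclosure: push it up with the fingertips from beneath the lip along its lower edge until the lip's top face is level with the side corners of the diamond-shaped clip on one of the posts (not the round disc on the other), leave it standing there and take the hand away. Only push: do not pinch the lip and keep the fingers off the clear pane. Leave the glassware and everything else on the bench where it stands.

Things in the scene. Friction and masses are not known exactly. Their poses are not given: they have to be found in the camera images.
- hood: Open-backed bench enclosure, fixed: two 24 mm square front posts 480 mm tall at y = -190 and +190 mm, clear sides. Origin on the table midway between the front posts, in the sash plane; x points into it (front faces -x), y along the sash, z up. A hotplate bearing a white dish (both fixed) begins 85 mm inside; 8 mm floor plate from the origin inwards; a fixed clear panel above 265 mm is 12 mm behind the sash.
- sash (a joint): Height of the sliding sash above its lowest position, m, 0 to 0.19, vertical. The sash (0.5 to 1 kg) is counterweighted: it stays wherever it is left, and takes about 2 to 9 N to move. At 0 the underside of the lip is 100 mm and its top face 122 mm above the table. The clear pane, 350 mm wide, rises 168 mm from the lip, with an aluminium strip on its top edge.
- lip_push (a point): Middle of the lower front edge of the bar under the lip, where to push up; moves with the sash. The lip is a grey horizontal ledge along the sash's lower edge, 280 mm long, sticking out 50 mm to the front (-x of the hood) of the sash's plane, 22 mm thick; its lowest 12 mm is a bar set back 3 mm from the nose. Beneath it is the open gap. Axes as the hood's.
- lip_level (a point): Middle of the flat top face of the lip, 22 mm above lip_push: this level is set to the diamond clip. Moves with the sash. Axes as the hood's.
- diamond_clip: The mark: grey collar on one front post (left or right varies) carrying a flat upright steel diamond, 57 mm from corner to corner, on its front. Fixed. Origin on the post's axis at the level of the diamond's two side corners: the marked height.
- disc_clip: Grey collar on the other front post with a round steel disc 52 mm across on its front, at an unrelated height: not the mark. Fixed. Origin on the post's axis at the disc's centre.
- jar: Lidded glass jar 56 mm across, 75 mm tall, in front of the enclosure towards its +y post. Origin under its centre. Leave alone.
- beaker: Open glass beaker 66 mm across, 80 mm tall, in front of the enclosure towards its -y post. Origin under its centre. Leave alone.
- petri: Flat clear closed dish 90 mm across, 15 mm tall, on the table before the middle of the lip. Origin under its centre. Leave alone.
- spatula: Spatula 200 mm long lying on the table to the robot's left. Leave alone.
- reagent: Amber bottle 70 mm across, 150 mm tall, to the robot's right. Origin under its centre. Leave alone.
- carton: Cardboard box 90 x 120 x 50 mm to the robot's left. Origin under its centre. Leave alone.

How it is judged (in metres and radians):
On the way:
1. the fingers push the lip's bar from beneath with the lip's top face risen to within 30 mm of the marked level (contact force between the fingers and lip_bar above 0.5 N and z of lip_level in the frame of diamond_clip above -0.03 m), for 0.05 s.
At the end, for the whole second after the job is handed in: The lip's top face is within 10 mm of the level of the diamond's side corners and the sash is at rest, with the hand away (z of lip_level in the frame of diamond_clip between -0.01 and 0.01 m and velocity of joint sash between -0.005 and 0.005 m/s); the robot touches nothing.
It fails at once if the lip is pinched (squeezed from above and beneath at once) (contact force between the fingers and lip_bar above 1 N and contact force between the fingers and lip_top above 1 N).
It fails at once if the fingers press on the clear pane (contact force between the fingers and pane above 2 N or contact force between the fingers and pane_edge above 2 N).
It fails at once if glassware or another bystander is lifted or shifted more than 20 mm (distance of any of jar, beaker, petri, spatula, reagent, carton from where it was at the start of the episode above 0.02 m).
It also fails if it takes over 48 s, if anything falls off the work surface, if the arm or the gripper's body presses on something with over 40 N, if the wrist force passes 120 N, or if a joint passes its speed limit or range.

## Working session

There is one attempt and no reset: what is moved stays moved. The work goes in short steps, Python scripts to look and compute and a tool call to move; the robot and the scene stay as the last step left them, time stands still between calls to the robot, and variables do not carry over. Pictures are saved under pics/ and viewed, and the job is handed in when it is done.

Besides the shell and the picture viewer there is one more tool, called after "Request:" in YAML: its name, and indented under it one key for each argument. jog_arm: Moves the arm, as the interface text tells. Its arguments: {"type":"object","properties":{"deltas":{"type":"string"},"squeeze":{"type":"number"}},"required":["deltas"]}

```bash
mkdir -p pics; ls; python3 - <<'E'
from cell import manip, optics
import cv2,numpy as np
s=manip.read_state();print({k:np.round(v,3) for k,v in s.items()}, manip.tcp_to_tips)
for n in("scene","top","wrist"):
    p,d=optics.camera(n);cv2.imwrite(f"pics/{n}0.png",p[:,:,::-1]);np.save(f"{n}0.npy",d);np.save(f"{n}0p.npy",p)
    c=optics.get_calibration(n)
    print(n,{k:np.round(v,3).tolist() for k,v in c.items()})
E
```

```text
pics
{'clock': np.float64(0.0), 'joints': array([ 1.069,  0.3  ,  1.522, -0.   ,  1.321, -0.067]), 'qd': array([ 0.001,  0.   ,  0.   , -0.001,  0.001, -0.002]), 'effort': array([-0.0000e+00, -5.3179e+01, -3.5274e+01,  7.1000e-02,  2.4000e-02,
       -0.0000e+00]), 'eef_pos': array([231.547, 498.603, 218.881]), 'eef_rot': array([-3.14 , -0.   ,  2.707]), 'wrist_force': array([-0.328,  0.002,  0.009]), 'moment': array([-0.026,  0.009, -0.028]), 'finger_gap': np.float64(93.933)} 14.0
scene {'intrinsics': [[370.267, 0.0, 314.062], [0.0, 370.267, 191.982], [0.0, 0.0, 1.0]], 'R': [[0.543, -0.84, -0.017], [-0.663, -0.416, -0.623], [0.516, 0.349, -0.782]], 't': [-285.073, 497.678, 1026.774]}
top {'intrinsics': [[379.651, 0.0, 313.848], [0.0, 379.651, 201.024], [0.0, 0.0, 1.0]], 'R': [[0.022, -0.999, -0.023], [-0.995, -0.019, -0.1], [0.099, 0.025, -0.995]], 't': [31.665, 547.503, 1478.531]}
wrist {'intrinsics': [[327.579, 0.0, 316.484], [0.0, 327.579, 193.481], [0.0, 0.0, 1.0]], 'hand_eye': [[0.0, -0.959, -0.283, 83.155], [1.0, 0.0, -0.001, -0.289], [0.001, -0.283, 0.959, -164.451], [0.0, 0.0, 0.0, 1.0]]}
```

View pics/scene0.png

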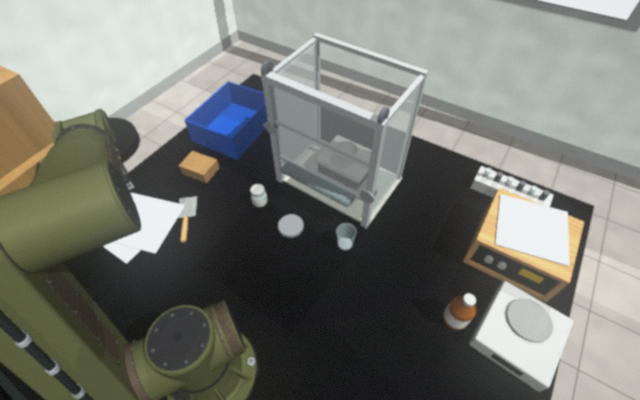

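View pics/top0.png

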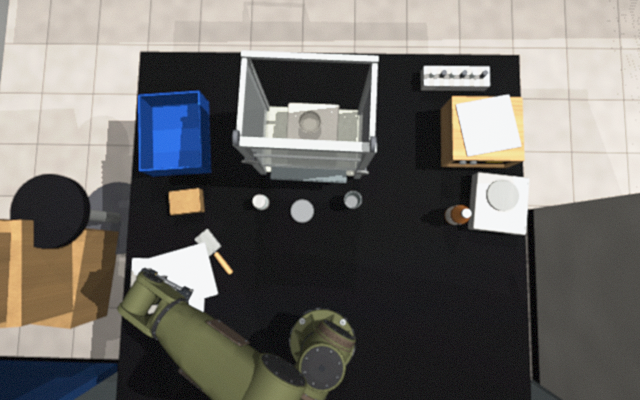

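View pics/wrist0.png

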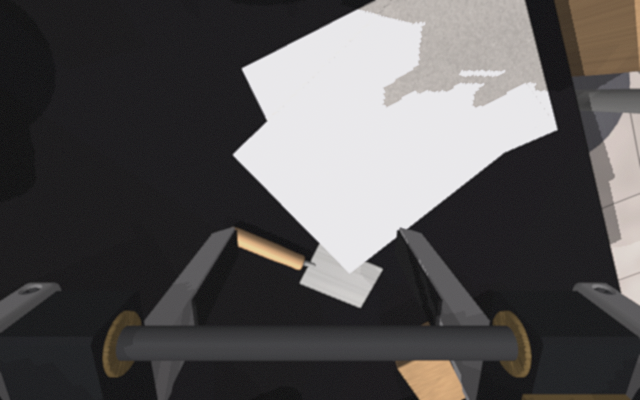

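The scene view shows the enclosure front facing the robot, with jar, petri dish and beaker on the near side. The top view shows the lip around (310,172). I'll enlarge the crops to find the clips.

```bash
python3 - <<'E'
import cv2
a=cv2.imread("pics/scene0.png")[25:235,240:440];cv2.imwrite("pics/s0c.png",cv2.resize(a,None,fx=2.8,fy=2.8,interpolation=cv2.INTER_CUBIC))
b=cv2.imread("pics/top0.png")[45:225,220:390];cv2.imwrite("pics/t0c.png",cv2.resize(b,None,fx=3.3,fy=3.3,interpolation=cv2.INTER_CUBIC))
E
```

```text
(no output)
```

View pics/s0c.png

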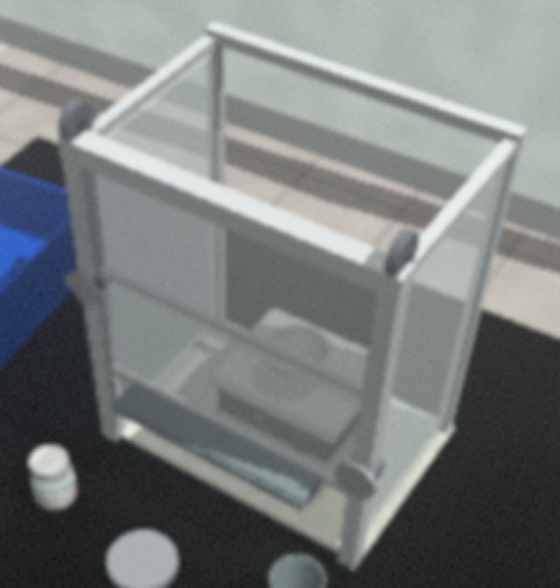

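View pics/t0c.png

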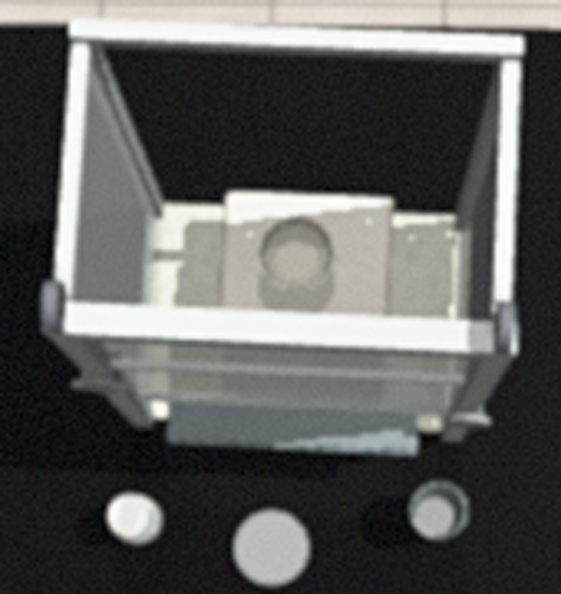

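```bash
cat > h.py <<'E'
import numpy as np
from cell import optics
def ray(n,u,v,pose=None):
    c=optics.get_calibration(n);K=np.array(c["intrinsics"]);d=np.linalg.solve(K,[u,v,1.])
    if n!="wrist":
        R=np.array(c["R"]);return -R.T@np.array(c["t"]),R.T@d
    from scipy.spatial.transform import Rotation as Ro
    H=np.array(c["hand_eye"]);R=Ro.from_euler("xyz",pose[1]).as_matrix()
    return np.array(pose[0])+R@H[:3,3],R@H[:3,:3]@d
def onz(n,u,v,z,pose=None):
    o,d=ray(n,u,v,pose);return o+d*(z-o[2])/d[2]
def ondepth(n,u,v,D,pose=None):
    o,d=ray(n,u,v,pose);return o+d*D
def tri(*rs):
    A=0;b=0
    for o,d in rs:
        d=d/np.linalg.norm(d);P=np.eye(3)-np.outer(d,d);A=A+P;b=b+P@o
    X=np.linalg.solve(A,b)
    return X,[np.linalg.norm(np.cross(X-o,d/np.linalg.norm(d))) for o,d in rs]
E
python3 - <<'E'
from h import *
np.set_printoptions(precision=1,suppress=True)
ds=np.load("scene0.npy");dt=np.load("top0.npy")
S=lambda x,y:(240+(x+.5)/2.8-.5,25+(y+.5)/2.8-.5)
T=lambda x,y:(220+(x+.5)/3.3-.5,45+(y+.5)/3.3-.5)
print("base L",onz("scene",*S(110,437),0),"base R",onz("scene",*S(347,566),0))
print("base L top",onz("top",*T(140,425),0),"R",onz("top",*T(455,440),0))
# lip top front corners, top image
for nm,x,y in (("lipFL",168,443),("lipFR",417,456),("lipBL",172,405),("lipBR",418,415)):
    print(nm,onz("top",*T(x,y),122), dt[int(T(x,y-4)[1]),int(T(x,y)[0])])
print("lip scene FL?",onz("scene",*S(118,415),122),"FR",onz("scene",*S(303,505),110))
print("diamond",tri(ray("scene",*S(83,286)),ray("top",*T(95,383))))
print("disc",tri(ray("scene",*S(355,479)),ray("top",*T(475,418))))
for x,y in((83,286),(355,479),(200,430),(250,470)):
    u,v=S(x,y);D=ds[round(v),round(u)];print("sd",ondepth("scene",u,v,D))
for x,y in((95,383),(475,418),(220,430),(350,440),(135,515),(270,545),(440,515),(90,320),(440,335)):
    u,v=T(x,y);D=dt[round(v),round(u)];print("td",x,y,ondepth("top",u,v,D))
E
```

```text
base L [659.8 251.2   0. ] base R [ 646.6 -131.1    0. ]
base L top [658.6 257.5   0. ] R [ 646.8 -131.5    0. ]
lipFL [617.5 204.7 122. ] 1412.1614
lipFR [607.8 -77.9 122. ] 1544.9138
lipBL [661.4 201.6 122. ] 1413.2053
lipBR [654.8 -78.4 122. ] 1388.3302
lip scene FL? [617.2 193.6 122. ] FR [626.6 -71.5 110. ]
diamond (array([654. , 257.4, 279.9]), [np.float64(1.6275897427641803), np.float64(1.6275897427643518)])
disc (array([ 637.3, -132. ,  191.3]), [np.float64(4.335289055874597), np.float64(4.335289055874701)])
sd [650.6 252.  285.3]
sd [ 638.  -127.3  186.2]
sd [641.2  84.4 136.7]
sd [617.6  -2.2 140.4]
td 95 383 [646.3 252.  312.1]
td 475 418 [ 636.7 -133.7  208.5]
td 220 430 [630.8 144.3 138.3]
td 350 440 [622.5  -1.8 135.6]
td 135 515 [539.  246.8  77.7]
td 270 545 [511.2  91.5  23.3]
td 440 515 [ 552.9 -113.4    9. ]
td 90 320 [666.4 224.2 480.7]
td 440 335 [658.3 -74.9 479.9]
```

Request:
jog_arm:
  deltas: "0 0 -30 0 0; 0 0 -60 0 0; 0 0 -100 0 0; 0 0 -140 0 0; 0 0 -180 0 0; 0 0 -220 0 0; 0 0 -240 0 0; 0 0 -240 0 0; 0 0 -240 0 0; 0 0 -240 0 0"

```text
clock: 1.4
eef_pos: [231.7, 498.8, 458.4]
eef_rot: [-3.14, -0.0, 2.707]
wrist_force: [0.1, -0.2, -0.5]
finger_gap: 0.6
```

Diamond is on the +y (left) post at z ≈ 280, and the lip top is now at about 122–140. The jog rows cannot tilt the tool directly, so I'll move in front of the enclosure, high up, and see how the arm behaves at its reach limit.

Request:
jog_arm:
  deltas: "-37 -35 0 0.18 0; -74 -69 0 0.36 0; -110 -104 0 0.54 0; -147 -139 0 0.72 0; -184 -173 0 0.9 0; -220 -208 0 1.08 0; -257 -242 0 1.26 0; -294 -277 0 1.44 0; -330 -312 0 1.62 0; -367 -346 0 1.8 0"

```text
clock: 2.65
eef_pos: [418.9, 28.8, 459.0]
eef_rot: [-3.141, 0.0, 0.901]
wrist_force: [1.0, 1.2, -0.0]
finger_gap: 0.2
```

```bash
python3 - <<'E'
from cell import manip;import numpy as np
s=manip.read_state();print({k:np.round(v,3) for k,v in s.items() if k in("joints","eef_pos","eef_rot","clock")})
E
```

```text
{'clock': np.float64(2.65), 'joints': array([-0.019, -0.06 ,  1.381,  0.   ,  1.821,  0.651]), 'eef_pos': array([418.924,  28.756, 459.039]), 'eef_rot': array([-3.141,  0.   ,  0.901])}
```

Request:
jog_arm:
  deltas: "0 0 -40 0.18 0; 0 0 -80 0.36 0; 0 0 -120 0.54 0; 0 0 -160 0.72 0; 0 0 -200 0.9 0; 0 0 -260 0.9 0; 0 0 -320 0.9 0; 0 0 -380 0.9 0; 0 0 -440 0.9 0; 0 0 -500 0.9 0"

```text
clock: 3.9
eef_pos: [359.1, 26.2, 751.4]
eef_rot: [-3.141, -0.023, 0.007]
wrist_force: [0.2, -0.4, 0.5]
finger_gap: 0.3
```

```bash
python3 - <<'E'
from cell import manip;import numpy as np
s=manip.read_state();print({k:np.round(v,3) for k,v in s.items() if k in("joints","eef_pos","eef_rot","clock")})
E
```

```text
{'clock': np.float64(3.9), 'joints': array([-0.03 ,  0.253,  0.235,  0.004,  2.631,  1.537]), 'eef_pos': array([359.103,  26.214, 751.37 ]), 'eef_rot': array([-3.141, -0.023,  0.007])}
```

Request:
jog_arm:
  deltas: "1000 0 -2000 0 0; 1000 0 -2000 0 0; 1000 0 -2000 0 0; 1000 0 -2000 0 0; 1000 0 -2000 0 0; 1000 0 -2000 0 0; 1000 0 -2000 0 0; 1000 0 -2000 0 0; 1000 0 -2000 0 0; 1000 0 -2000 0 0"

```text
clock: 5.15
eef_pos: [371.3, 15.4, 748.0]
eef_rot: [-3.14, -0.038, 0.007]
wrist_force: [-1.0, -0.2, -0.7]
finger_gap: 0.6
```

```bash
python3 - <<'E'
from cell import manip;import numpy as np
s=manip.read_state();print({k:np.round(v,3) for k,v in s.items() if k in("joints","eef_pos","eef_rot","clock")})
E
```

```text
{'clock': np.float64(5.15), 'joints': array([-0.06 ,  0.263,  0.236,  0.009,  2.605,  1.511]), 'eef_pos': array([371.259,  15.382, 747.954]), 'eef_rot': array([-3.14 , -0.038,  0.007])}
```

The reach limit does tilt the tool outward, by 0.023 and then 0.038 rad, and the tilt builds up from call to call. I'll fit a simple kinematic model to see which limit gives tilt fastest.

```bash
cat > kin.py <<'E'
import numpy as np
from scipy.optimize import least_squares
from scipy.spatial.transform import Rotation as Ro
lo=np.array([-3.03,-.79,.23,-1.04,0,-2.55]);hi=np.array([3.03,2.21,2.52,4.18,3.07,2.55])
Rx=lambda a:Ro.from_euler("x",a).as_matrix();Ry=lambda a:Ro.from_euler("y",a).as_matrix();Rz=lambda a:Ro.from_euler("z",a).as_matrix()
def fk(q,p):
    a,d,L2,L3,Lt,e,off=p
    R=Rz(q[0]);P=np.array([0,0,d])+R@[a,off,0]
    R=R@Ry(q[1]);P=P+R@[0,0,L2]
    R=R@Ry(q[2]);P=P+R@[e,0,L3]
    R=R@Rz(q[3])@Ry(q[4]);P=P+R@[0,0,Lt]
    R=R@Rz(q[5]+C6)
    return P,R
C6=-np.pi/2*1
E
python3 - <<'E'
import kin;from kin import *
D=[([1.069,.3,1.521,0,1.321,-.067],[231.67,498.8,219.4],[-3.14,0,2.707]),
([-.019,-.06,1.381,0,1.821,.651],[418.9,28.76,459.04],[-3.141,0,.901]),
([-.03,.253,.235,.004,2.631,1.537],[359.1,26.2,751.4],[-3.141,-.023,.007]),
([-.06,.263,.236,.009,2.605,1.511],[371.3,15.4,748],[-3.14,-.038,.007])]
def f(p):return np.concatenate([fk(q,p)[0]-x for q,x,_ in D]+[ (np.array(p)-[0,400,450,400,250,0,37])*.01])
s=least_squares(f,[0,400,450,400,250,0,37]);print(s.x.round(1),s.fun.round(1))
for q,x,r in D:print(Ro.from_matrix(fk(q,s.x)[1]).as_euler("xyz").round(3),r)
E
```

```text
[-2.000e-01  2.595e+02  4.225e+02  4.480e+02  2.941e+02  4.000e+01
  3.650e+01] [ 0.2 -0.2 -0.   0.1 -0.2  0.1 -0.5  0.2  0.1  0.6  0.2 -0.2 -0.  -1.4
 -0.3  0.5  0.4  0.4 -0. ]
[ 3.141  0.    -0.435] [-3.14, 0, 2.707]
[ 3.141 -0.    -2.241] [-3.141, 0, 0.901]
[ 3.14   0.023 -3.134] [-3.141, -0.023, 0.007]
[ 3.14   0.038 -3.134] [-3.14, -0.038, 0.007]
```

```bash
sed -i 's/^C6=.*/C6=np.pi\/2/' kin.py; cat >> kin.py <<'E'
P=[-.2,259.5,422.5,448,294.1,40,36.5]
V=np.array([2.22,2.22,2.57,3.14,3.14,3.14])*.7/8
def ik(q,X,R,w,lim=None):
    l=lo+.005;h=hi-.005
    if lim is not None: l=np.maximum(l,q-lim);h=np.minimum(h,q+lim)
    def f(x):
        p,r=fk(x,P);return np.r_[(p-X)/1000,w*Ro.from_matrix(R@r.T).as_rotvec()]
    x0=np.clip(q,l+1e-6,h-1e-6)
    return least_squares(f,x0,bounds=(l,h)).x
def call(q,rows,w,vel=True,mode=0):
    """mode 0: step from the reached pose; 1: step from previous row target"""
    X0,R0=fk(q,P);X,R=X0,R0
    for r in rows:
        G=X0+R0@np.array(r[:3],float);GR=R0@Rz(r[3])
        d=G-X;n=np.linalg.norm(d);d=d*min(1,62.5/max(n,1e-9))
        rv=Ro.from_matrix(GR@R.T).as_rotvec();m=np.linalg.norm(rv);rv=rv*min(1,.187/max(m,1e-9))
        Xt=X+d;Rt=Ro.from_rotvec(rv).as_matrix()@R
        q=ik(q,Xt,Rt,w,V if vel else None)
        X,R=fk(q,P) if mode==0 else (Xt,Rt)
    return q
def show(q):
    p,r=fk(q,P);return q.round(3),p.round(0),"z",r[:,2].round(3)
E
python3 - <<'E'
from kin import *
q0=np.array([-.019,-.06,1.381,0,1.821,.651])
up=[(0,0,-40*i,.18*i) for i in range(1,6)]+[(0,0,-200-60*i,.9) for i in range(1,6)]
for w in(.3,1,):
  for mode in(0,1):
    q=call(q0,up,w,True,mode);print(w,mode,*show(q));q=call(q,[(1000,0,-2000,0)]*10,w,True,mode);print(*show(q))
E
```

```text
0.3 0 [-0.04   0.235  0.235  0.019  2.577  1.547] [366.  25. 759.] z [ 0.095  0.007 -0.995]
[-0.086  0.2    0.235  0.047  2.502  1.525] [371.  13. 775.] z [ 0.205  0.011 -0.979]
0.3 1 [-0.067  0.15   0.235  0.067  2.424  1.561] [366.  25. 800.] z [ 0.327  0.022 -0.945]
[-0.346 -0.044  0.235  0.391  1.512  1.55 ] [ 403.   12. 1079.] z [ 0.992  0.047 -0.117]
1 0 [-3.400e-02  2.600e-01  2.350e-01  2.000e-03  2.640e+00  1.537e+00] [359.  24. 749.] z [ 0.007  0.001 -1.   ]
[-0.064  0.271  0.235  0.004  2.621  1.51 ] [371.  13. 745.] z [ 0.015  0.001 -1.   ]
1 1 [-0.043  0.225  0.235  0.006  2.657  1.533] [337.  23. 761.] z [ 0.025  0.002 -1.   ]
[-0.073  0.228  0.235  0.025  2.566  1.518] [366.  14. 762.] z [ 0.113  0.005 -0.994]
```

```bash
python3 - <<'E'
from kin import *
q0=np.array([-.019,-.06,1.381,0,1.821,.651])
up=[(0,0,-40*i,.18*i) for i in range(1,6)]+[(0,0,-200-60*i,.9) for i in range(1,6)]
for w in(.5,.55,.6,.7):
    q=call(q0,up,w);print(w,*show(q));q=call(q,[(1000,0,-2000,0)]*10,w);print(*show(q))
w=.55
qn=np.array([-.06,.263,.236,.009,2.605,1.511])
for tw in(3,-3,-4.5):
    q=qn
    for k in range(4):
        q=call(q,[(0,0,0,tw)]*10,w);print("twist",tw,*show(q))
for d in((1000,0,0,0),(2000,0,2000,0),(0,0,-1000,0),(0,2000,-2000,0),(-2000,0,-2000,0)):
    q=qn
    for k in range(3):q=call(q,[d]*10,w);
    print(d,*show(q))
E
```

```text
0.5 [-0.036  0.253  0.235  0.007  2.623  1.54 ] [361.  25. 752.] z [ 0.031  0.002 -1.   ]
[-0.069  0.252  0.235  0.015  2.59   1.514] [371.  13. 752.] z [ 0.065  0.003 -0.998]
0.55 [-0.035  0.255  0.235  0.005  2.627  1.539] [361.  25. 751.] z [ 0.025  0.002 -1.   ]
[-0.067  0.256  0.235  0.012  2.597  1.513] [371.  13. 751.] z [ 0.053  0.003 -0.999]
0.6 [-0.035  0.256  0.235  0.005  2.63   1.539] [360.  25. 750.] z [ 0.021  0.001 -1.   ]
[-0.067  0.26   0.235  0.01   2.603  1.512] [371.  13. 749.] z [ 0.044  0.002 -0.999]
0.7 [-0.035  0.257  0.235  0.003  2.634  1.538] [360.  25. 750.] z [ 0.015  0.001 -1.   ]
[-0.065  0.264  0.235  0.007  2.61   1.511] [371.  13. 748.] z [ 0.032  0.002 -0.999]
twist 3 [-0.068  0.269  0.235 -0.569  2.684  2.545] [329. -56. 756.] z [-0.123 -0.23  -0.965]
twist 3 [-0.707  0.219  0.235 -1.035  2.905  2.545] [ 160. -167.  785.] z [-0.373  0.054 -0.926]
twist 3 [-2.03  -0.022  0.235 -1.035  3.053  2.545] [-21. -74. 822.] z [ 0.005  0.183 -0.983]
twist 3 [-3.025 -0.124  0.235 -1.035  3.065  2.545] [-14. -19. 827.] z [ 0.064  0.074 -0.995]
twist -3 [-0.06 
[... 586 characters left out ...]
  0.235 -1.035  2.917  2.545] [-44. -54. 828.] z [-0.16   0.113 -0.981]
twist -4.5 [-3.025 -0.14   0.235 -1.035  3.016  2.545] [-13.  -6. 828.] z [ 0.017  0.111 -0.994]
(1000, 0, 0, 0) [-0.034  1.069  0.235  0.012  1.638  1.532] [872.  11. 254.] z [ 0.198  0.005 -0.98 ]
(2000, 0, 2000, 0) [-0.031  1.771  0.235  0.011  0.979  1.527] [ 850.   13. -340.] z [ 0.156  0.004 -0.988]
(0, 0, -1000, 0) [-1.198 -0.152  0.235  0.584  3.014  0.946] [ 61.   2. 827.] z [ 0.074  0.004 -0.997]
(0, 2000, -2000, 0) [-1.569  0.461  0.235  0.098  2.353  0.068] [  58. -532.  664.] z [ 0.07  -0.09  -0.993]
(-2000, 0, -2000, 0) [ 0.134 -0.785  0.72   0.85   3.065  2.545] [-259.   19.  716.] z [ 0.107  0.072 -0.992]
```

The model reproduces the observed behaviour. Twisting past joint 6's limit near the base, where the forearm is steep, should make joint 4 roll and tilt the tool outward quickly. I'll simulate that before moving.

```bash
cat > s1.py <<'E'
from kin import *
w=.63
qn=np.array([-.06,.263,.236,.009,2.605,1.511])
def lin(tx,ty,tz,tw,n=10):return [(tx*i/n,ty*i/n,tz*i/n,tw*i/n) for i in range(1,n+1)]
if __name__=="__main__":
  for rx,z in((330,170),(330,300),(400,300)):
    X,R=fk(qn,P)
    t=R.T@(np.array([rx,20,z])-X)
    q=call(qn,lin(*t,-1.85),w);print("A",*show(q))
    q=call(q,lin(0,0,0,-1.85),w);print("B",*show(q))
    for k in range(3):
        q=call(q,[(0,0,0,-2.)]*10,w);print("C",*show(q))
E
python3 s1.py
```

```text
A [-0.054 -0.232  2.094  0.005  1.242 -0.343] [333.  20. 210.] z [ 0.038  0.002 -0.999]
B [-0.054 -0.232  2.094  0.005  1.242 -2.193] [333.  20. 210.] z [ 0.038  0.002 -0.999]
C [ 0.794 -0.265  2.325 -0.426  1.087 -2.545] [244. 146. 148.] z [ 0.283 -0.234 -0.93 ]
C [ 1.513  0.338  2.515 -1.035  0.776 -2.545] [151. 180. -14.] z [ 0.593 -0.174 -0.786]
C [ 2.873  1.214  2.515 -1.035  0.306 -2.545] [  87.   17. -152.] z [ 0.702  0.075 -0.708]
A [-0.054 -0.305  1.94   0.004  1.469 -0.341] [330.  20. 300.] z [ 0.038  0.002 -0.999]
B [-0.054 -0.305  1.94   0.004  1.469 -2.191] [330.  20. 300.] z [ 0.038  0.002 -0.999]
C [ 0.926 -0.44   2.161 -0.327  1.43  -2.545] [200. 171. 257.] z [ 0.253 -0.193 -0.948]
C [ 2.372 -0.633  2.46  -0.318  1.741 -2.545] [ -2.  77. 194.] z [ 0.502 -0.057 -0.863]
C [ 3.025 -0.153  2.515 -0.253  1.407 -2.545] [-51.  42.  99.] z [ 0.59   0.18  -0.787]
A [-0.044 -0.128  1.799  0.004  1.433 -0.332] [400.  20. 300.] z [ 0.038  0.002 -0.999]
B [-0.044 -0.128  1.799  0.004  1.433 -2.182] [400.  20. 300.] z [ 0.038  0.002 -0.999]
C [ 0.757 -0.226  2.074 -0.393  1.278 -2.545] [293. 178. 237.] z [ 0.277 -0.243 -0.93 ]
C [ 1.372  0.114  2.515 -1.035  0.881 -2.545] [200. 188.  49.] z [ 0.644 -0.161 -0.748]
C [ 2.556  1.114  2.515 -1.035  0.575 -2.545] [ 101.   54. -111.] z [ 0.791  0.037 -0.611]
```

```bash
cat > s2.py <<'E'
from s1 import *
for rx,y,z in((330,20,200),(330,20,300),(400,20,300),(400,20,400),(500,20,300)):
    X,R=fk(qn,P)
    t=R.T@(np.array([rx,y,z])-X)
    q=call(qn,lin(*t,.9),w);print("A",*show(q))
    for k in range(3):
        q=call(q,[(0,0,0,2.)]*10,w);print("C",*show(q))
    
E
python3 s2.py
```

```text
A [-0.054 -0.239  2.097  0.005  1.246  2.408] [331.  20. 211.] z [ 0.038  0.002 -0.999]
C [-1.241 -0.662  2.499  0.374  1.376  2.545] [182. -92. 162.] z [ 0.322  0.167 -0.932]
C [-2.97  -0.785  2.515 -0.011  1.905  2.545] [  8. -33. 189.] z [ 0.465  0.091 -0.881]
C [-3.025 -0.785  2.38  -0.337  2.093  2.545] [ -1.  48. 270.] z [ 0.482  0.345 -0.806]
A [-0.054 -0.305  1.94   0.004  1.469  2.409] [330.  20. 300.] z [ 0.038  0.002 -0.999]
C [-1.366 -0.785  2.285  0.308  1.71   2.545] [ 149. -102.  270.] z [ 0.28   0.132 -0.951]
C [-2.984 -0.785  2.357  0.004  2.033  2.545] [-11. -40. 255.] z [ 0.442  0.067 -0.894]
C [-3.025 -0.785  2.096 -0.548  2.367  2.545] [  5.  72. 411.] z [ 0.491  0.425 -0.761]
A [-0.044 -0.128  1.799  0.004  1.433  2.418] [400.  20. 300.] z [ 0.038  0.002 -0.999]
C [-1.099 -0.488  2.256  0.407  1.413  2.545] [ 238. -133.  235.] z [ 0.337  0.199 -0.92 ]
C [-2.739 -0.785  2.515  0.126  1.96   2.545] [ 42. -59. 199.] z [ 0.524  0.097 -0.846]
C [-3.025 -0.785  2.379 -0.322  2.175  2.545] [ 19.  43. 282.] z [ 0.552  0.327 -0.767]
A [-0.044 -0.146  1.592  0.004  1.659  2.419] [400.  20. 400.] z [ 0.038  0.002 -0.999]
C [-1.212 -0.6    2.032  0.334  1.738  2.545] [ 193. -141.  352.] z [ 0.29   0.147 -0.946]
C [-2.807 -0.785  2.128  0.096  2.246  2.545] [  1. -62. 356.] z [ 0.433  0.072 -0.898]
C [-3.025 -0.785  1.769 -0.798  2.678  2.545] [ 65.  66. 551.] z [ 0.531  0.385 -0.755]
A [-0.035  0.11   1.563  0.004  1.431  2.428] [500.  20. 300.] z [ 0.038  0.002 -0.999]
C [-0.759 -0.104  2.114  0.562  1.094  2.545] [ 391. -129.  196.] z [ 0.395  0.277 -0.876]
C [-0.907  0.321  2.515  1.709  0.696  2.545] [ 374. -116.   14.] z [ 0.694  0.143 -0.705]
C [-1.736  1.454  2.515  1.971  1.052  2.545] [ 264.  -67. -137.] z [ 0.812  0.003 -0.584]
```

```bash
cat > s3.py <<'E'
from s1 import *
import itertools
res=[]
X,R=fk(qn,P)
for rr,az,z in itertools.product((420,500,560),(0,-.3,-.6),(300,400,500)):
    t=R.T@(np.array([rr*np.cos(az),rr*np.sin(az),z])-X)
    qa=call(qn,lin(*t,.9+0),w)
    for off in ((0,0,0),(0,0,-150),):
        q=qa;o=[]
        for k in range(2):
            q=call(q,[(*off,2.)]*10,w);p,r=fk(q,P);o.append((p.round(0),r[:,2].round(2)))
        print(rr,az,z,off,o[0],o[1],q.round(2))
E
time python3 s3.py
```

```text
420 0 300 (0, 0, 0) (array([ 267., -150.,  227.]), array([ 0.35,  0.2 , -0.92])) (array([ 65., -74., 206.]), array([ 0.56,  0.09, -0.82])) [-2.62 -0.78  2.51  0.23  1.97  2.54]
420 0 300 (0, 0, -150) (array([ 195., -166.,  403.]), array([ 0.27,  0.13, -0.95])) (array([ 53., -46., 559.]), array([ 0.33,  0.01, -0.94])) [-2.89 -0.78  1.6   0.15  2.65  2.54]
420 0 400 (0, 0, 0) (array([ 219., -165.,  346.]), array([ 0.3 ,  0.15, -0.94])) (array([ 10., -74., 336.]), array([ 0.45,  0.06, -0.89])) [-2.74 -0.78  2.18  0.15  2.2   2.54]
420 0 400 (0, 0, -150) (array([ 171., -177.,  508.]), array([ 0.21,  0.08, -0.97])) (array([ 83., -48., 648.]), array([ 0.24, -0.05, -0.97])) [-3.02 -0.73  1.29  0.22  2.81  2.5 ]
420 0 500 (0, 0, 0) (array([ 189., -175.,  454.]), array([ 0.24,  0.11, -0.96])) (array([ 16., -64., 482.]), array([ 0.35,  0.01, -0.94])) [-2.82 -0.78  1.81  0.16  2.46  2.54]
420 0 500 (0, 0, -150) (array([ 161., -204.,  627.]), array([ 0.09,  0.02, -1.  ])) (array([ 26., -48., 754.]), array([ 0.09, -0.04, -1.  ])) [-2.88 -0.45  0.8   0.21  2.86  2.54]
420 -0.3 300 (0, 0, 0) (array
[... 8112 characters left out ...]
])) (array([ 113., -364.,  186.]), array([ 0.62, -0.13, -0.77])) [-1.89 -0.07  2.19  0.74  1.22  2.54]
560 -0.6 400 (0, 0, -150) (array([ 262., -418.,  523.]), array([ 0.1 ,  0.01, -0.99])) (array([-112., -297.,  621.]), array([ 0.1 , -0.01, -1.  ])) [-2.13 -0.14  1.07  0.11  2.25  2.54]
560 -0.6 500 (0, 0, 0) (array([ 276., -410.,  462.]), array([ 0.17,  0.04, -0.98])) (array([  -7., -328.,  349.]), array([ 0.44, -0.12, -0.89])) [-2.12 -0.3   1.9   0.46  1.68  2.54]
560 -0.6 500 (0, 0, -150) (array([ 293., -398.,  668.]), array([-0.18, -0.09, -0.98])) (array([  -3., -274.,  790.]), array([-0.41,  0.1 , -0.91])) [-1.32  0.22  0.24 -1.03  2.7   2.54]
real	0m51.042s
user	0m51.447s
sys	0m0.104s
```

```bash
cat > st.py <<'E'
from cell import manip;import numpy as np
from scipy.spatial.transform import Rotation as Ro
def st(p=True):
    s=manip.read_state();R=Ro.from_euler("xyz",s["eef_rot"]).as_matrix()
    if p:print("t",round(float(s["clock"]),2),"q",np.round(s["joints"],3).tolist(),"X",np.round(s["eef_pos"],1).tolist(),"zax",R[:,2].round(3).tolist(),"xax",R[:,0].round(3).tolist(),"F",np.round(s["wrist_force"],1).tolist(),"gap",round(float(s["finger_gap"]),1))
    return np.array(s["joints"]),np.array(s["eef_pos"]),R
def to(X):
    q,x,R=st();print("tool shift",(R.T@(np.array(X)-x)).round(1).tolist())
E
python3 - <<'E'
from st import *
to([535,-165,400])
from s1 import *
q=st(0)[0]
q=call(q,lin(172,183,342,.9),w);print(show(q))
for n in(10,):
    q=call(q,[(0,0,0,2)]*n,w);print(show(q))
    for n in(4,5,6,7,8):print(n,show(call(q,[(0,0,0,2)]*n,w)))
E
```

```text
t 5.15 q [-0.06, 0.263, 0.236, 0.009, 2.605, 1.511] X [371.3, 15.4, 748.0] zax [0.038, 0.002, -0.999] xax [0.999, 0.007, 0.038] F [-1.0, -0.2, -0.7] gap 0.6
tool shift [149.1, 182.2, 353.6]
(array([-0.359,  0.294,  1.093,  0.016,  1.72 ,  2.107]), array([ 558., -166.,  413.]), 'z', array([ 0.038,  0.002, -0.999]))
(array([-0.931,  0.034,  1.584,  0.339,  1.462,  2.545]), array([ 393., -304.,  343.]), 'z', array([ 0.303,  0.146, -0.942]))
4 (array([-1.277, -0.016,  1.84 ,  0.579,  1.39 ,  2.545]), array([ 304., -334.,  283.]), 'z', array([ 0.506,  0.186, -0.842]))
5 (array([-1.342, -0.025,  1.909,  0.636,  1.359,  2.545]), array([ 291., -333.,  267.]), 'z', array([ 0.556,  0.173, -0.813]))
6 (array([-1.402, -0.032,  1.98 ,  0.69 ,  1.324,  2.545]), array([ 278., -332.,  249.]), 'z', array([ 0.6  ,  0.152, -0.785]))
7 (array([-1.455, -0.033,  2.051,  0.741,  1.283,  2.545]), array([ 267., -329.,  228.]), 'z', array([ 0.637,  0.125, -0.761]))
8 (array([-1.501, -0.028,  2.121,  0.79 ,  1.235,  2.545]), array([ 257., -326.,  206.]), 'z', array([ 0.666,  0.093, -0.74 ]))
```

Request:
jog_arm:
  deltas: "15 18 34 0.09 0; 30 36 68 0.18 0; 45 54 102 0.27 0; 60 73 136 0.36 0; 75 91 170 0.45 0; 90 109 204 0.54 0; 105 127 238 0.63 0; 120 145 272 0.72 0; 135 163 306 0.81 0; 150 182 340 0.9 0"

```text
clock: 6.4
eef_pos: [535.7, -165.4, 412.3]
eef_rot: [-3.111, -0.022, -0.896]
wrist_force: [1.0, 0.4, -0.6]
finger_gap: 0.3
```

Request:
jog_arm:
  deltas: "0 0 0 2 0; 0 0 0 2 0; 0 0 0 2 0; 0 0 0 2 0; 0 0 0 2 0; 0 0 0 2 0; 0 0 0 2 0; 0 0 0 2 0; 0 0 0 2 0; 0 0 0 2 0"

```text
clock: 7.65
eef_pos: [381.4, -301.1, 354.5]
eef_rot: [-2.92, 0.22, -1.876]
wrist_force: [0.4, -0.0, 0.4]
finger_gap: 0.6
```

```bash
python3 - <<'E'
from st import *
from s1 import *
q=st()[0]
for r in((0,0,0,2),(0,0,0,3),(0,0,-100,2),(0,0,-100,3)):print(r,show(call(q,[r]*10,w)))
E
```

```text
t 7.65 q [-0.904, 0.023, 1.561, 0.305, 1.497, 2.554] X [381.4, -301.1, 354.5] zax [0.274, 0.137, -0.952] xax [-0.293, -0.931, -0.218] F [0.4, -0.0, 0.4] gap 0.6
(0, 0, 0, 2) (array([-1.627, -0.062,  2.231,  0.795,  1.2  ,  2.545]), array([ 215., -314.,  177.]), 'z', array([ 0.668,  0.031, -0.743]))
(0, 0, 0, 3) (array([-1.548, -0.039,  2.278,  0.996,  1.121,  2.545]), array([ 266., -315.,  180.]), 'z', array([ 0.757, -0.02 , -0.653]))
(0, 0, -100, 2) (array([-1.952, -0.305,  2.037,  0.544,  1.685,  2.545]), array([  87., -288.,  310.]), 'z', array([ 0.57 ,  0.04 , -0.821]))
(0, 0, -100, 3) (array([-1.948, -0.286,  2.102,  0.663,  1.627,  2.545]), array([ 116., -297.,  297.]), 'z', array([ 0.662,  0.001, -0.75 ]))
```

The model predicts the arm well. One more over-twist should bring the tool to about 45° outward, along the enclosure's +x.

Request:
jog_arm:
  deltas: "0 0 0 2 0; 0 0 0 2 0; 0 0 0 2 0; 0 0 0 2 0; 0 0 0 2 0; 0 0 0 2 0; 0 0 0 2 0; 0 0 0 2 0; 0 0 0 2 0; 0 0 0 2 0"

```text
clock: 8.9
eef_pos: [212.0, -325.8, 184.5]
eef_rot: [-2.994, 0.72, -2.859]
wrist_force: [0.4, 0.1, -0.5]
finger_gap: 0.6
```

```bash
cat > s4.py <<'E'
from st import *
from s1 import *
import itertools
q,X,R=st()
# staging in front of lip, with candidate twists
for tgt in ([480,60,160],[600,62,100],[600,62,250]):
  for tw in np.arange(-5,.3,.4):
    Rt=R@Rz(tw)
    best=None
    for q4 in(0,.8,1.6,2.4,3.1):
        qq=ik(np.array([0,.2,1.8,q4,.5,0]),np.array(tgt,float),Rt,w)
        p,r=fk(qq,P);e=np.linalg.norm(p-tgt)/1000+np.linalg.norm(Ro.from_matrix(Rt@r.T).as_rotvec())
        if best is None or e<best[0]-1e-4:best=(e,qq)
    if best[0]<.01:print(tgt,round(tw,1),round(best[0],3),best[1].round(2),"xax",Rt[:,0].round(2))
E
python3 s4.py
```

```text
t 8.9 q [-1.559, -0.054, 2.177, 0.799, 1.2, 2.554] X [212.0, -325.8, 184.5] zax [0.667, 0.04, -0.744] xax [-0.722, -0.21, -0.659] F [0.4, 0.1, -0.5] gap 0.6
[480, 60, 160] -5.0 0.0 [ 0.04 -0.12  2.33  0.07  0.2  -0.53] xax [-0.38  0.88 -0.29]
[480, 60, 160] -4.6 0.0 [ 0.04 -0.12  2.33  0.07  0.2  -0.13] xax [-0.1   0.99 -0.04]
[480, 60, 160] -4.2 0.0 [ 0.04 -0.12  2.33  0.07  0.2   0.27] xax [0.19 0.95 0.23]
[480, 60, 160] -3.8 0.0 [ 0.04 -0.12  2.33  0.07  0.2   0.67] xax [0.46 0.76 0.45]
[480, 60, 160] -3.4 0.0 [ 0.04 -0.12  2.33  0.07  0.2   1.07] xax [0.65 0.45 0.61]
[480, 60, 160] -3.0 0.0 [ 0.04 -0.12  2.33  0.07  0.2   1.47] xax [0.74 0.07 0.67]
[480, 60, 160] -2.6 0.0 [ 0.04 -0.12  2.33  0.07  0.2   1.87] xax [ 0.71 -0.32  0.62]
[480, 60, 160] -2.2 0.0 [ 0.04 -0.12  2.33  0.07  0.2   2.27] xax [ 0.57 -0.67  0.48]
[480, 60, 160] -0.6 0.0 [ 0.04 -0.12  2.33  0.07  0.2  -2.42] xax [-0.49 -0.72 -0.48]
[480, 60, 160] -0.2 0.0 [ 0.04 -0.12  2.33  0.07  0.2  -2.02] xax [-0.67 -0.4  -0.62]
[480, 60, 160] 0.2 0.0 [ 0.04 -0.12  2.33  0.07  0.2  -1.62] xax [-0.74 -0.01 -0.67]
[600, 62, 
[... 1253 characters left out ...]
[0.03 0.02 1.95 0.04 0.43 0.29] xax [0.19 0.95 0.23]
[600, 62, 250] -3.8 0.0 [0.03 0.02 1.95 0.04 0.43 0.69] xax [0.46 0.76 0.45]
[600, 62, 250] -3.4 0.0 [0.03 0.02 1.95 0.04 0.43 1.09] xax [0.65 0.45 0.61]
[600, 62, 250] -3.0 0.0 [0.03 0.02 1.95 0.04 0.43 1.49] xax [0.74 0.07 0.67]
[600, 62, 250] -2.6 0.0 [0.03 0.02 1.95 0.04 0.43 1.89] xax [ 0.71 -0.32  0.62]
[600, 62, 250] -2.2 0.0 [0.03 0.02 1.95 0.04 0.43 2.29] xax [ 0.57 -0.67  0.48]
[600, 62, 250] -0.6 0.0 [ 0.03  0.02  1.95  0.04  0.43 -2.4 ] xax [-0.49 -0.72 -0.48]
[600, 62, 250] -0.2 0.0 [ 0.03  0.02  1.95  0.04  0.43 -2.  ] xax [-0.67 -0.4  -0.62]
[600, 62, 250] 0.2 0.0 [ 0.03  0.02  1.95  0.04  0.43 -1.6 ] xax [-0.74 -0.01 -0.67]
```

```bash
python3 - <<'E'
from st import *
from s1 import *
q,X,R=st(0)
t=R.T@(np.array([350,-100,260])-X);print(t.round(0))
t=t.round(-1)
q=call(q,lin(*t,-1.85),w);print(show(q));X,R=fk(q,P)
t=R.T@(np.array([400,62,240])-X);print(t)
q=call(q,lin(*t,-1.2),w);print(show(q))
E
```

```text
[-197.  187.   45.]
(array([-0.701, -0.546,  2.331,  0.637,  0.888,  1.642]), array([380., -95., 267.]), 'z', array([ 0.667,  0.04 , -0.744]))
[-139.18260357  -70.4973501    40.10463374]
(array([ 0.066, -0.523,  2.385, -0.008,  0.547,  1.507]), array([400.,  62., 240.]), 'z', array([ 0.667,  0.04 , -0.744]))
```

Request:
jog_arm:
  deltas: "-20 19 5 -0.18 0; -40 38 9 -0.37 0; -60 57 14 -0.55 0; -80 76 18 -0.74 0; -100 95 23 -0.92 0; -120 114 27 -1.11 0; -140 133 32 -1.29 0; -160 152 36 -1.48 0; -180 171 41 -1.66 0; -197 187 45 -1.85 0"

```text
clock: 10.15
eef_pos: [350.2, -98.6, 261.1]
eef_rot: [-2.461, -0.296, -1.162]
wrist_force: [0.3, -0.0, -0.5]
finger_gap: 0.0
```

```bash
python3 - <<'E'
from st import *
to([400,62,240])
E
```

```text
t 10.15 q [-0.724, -0.556, 2.328, 0.642, 0.913, 1.621] X [350.2, -98.6, 261.1] zax [0.668, 0.042, -0.743] xax [0.38, -0.878, 0.292] F [0.3, -0.0, -0.5] gap 0.0
tool shift [-128.2, -95.8, 55.7]
```

Request:
jog_arm:
  deltas: "-13 -10 6 -0.12 0; -26 -20 12 -0.24 0; -39 -30 18 -0.36 0; -52 -40 24 -0.48 0; -65 -50 30 -0.6 0; -78 -60 36 -0.72 0; -92 -70 42 -0.84 0; -106 -80 48 -0.96 0; -120 -90 54 -1.05 0; -128 -96 56 -1.05 0"

```text
clock: 11.4
eef_pos: [400.7, 61.7, 239.9]
eef_rot: [-3.075, -0.729, -0.036]
wrist_force: [0.7, -0.1, -0.3]
finger_gap: 0.3
```

```bash
python3 - <<'E'
from st import *
from cell import optics
import cv2
q,X,R=st()
s=manip.read_state();np.save("w1pose.npy",np.array([s["eef_pos"],s["eef_rot"]]))
p,d=optics.camera("wrist");cv2.imwrite("pics/w1.png",p[:,:,::-1]);np.save("w1d.npy",d)
E
```

```text
t 11.4 q [0.061, -0.444, 2.32, 0.004, 0.534, 1.64] X [400.7, 61.7, 239.9] zax [0.667, 0.043, -0.744] xax [0.745, -0.027, 0.666] F [0.7, -0.1, -0.3] gap 0.3
```

View pics/w1.png

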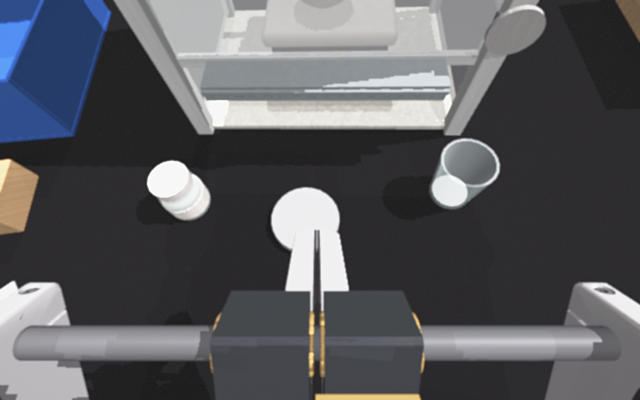

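The wrist view shows the hand tilted at about 42° over the petri dish. The post feet are near (210,130) and (450,133), the lip is at about row 90, and the disc is at (515,30). Next I'll measure the feet and the lip.

```bash
python3 - <<'E'
import cv2
a=cv2.imread("pics/w1.png")[20:150,170:490];cv2.imwrite("pics/w1c.png",cv2.resize(a,None,fx=2.5,fy=2.5,interpolation=cv2.INTER_CUBIC))
a=cv2.imread("pics/scene0.png")[100:150,245:295]
b=cv2.imread("pics/scene0.png")[150:215,275:385]
cv2.imwrite("pics/dia.png",cv2.resize(a,None,fx=10,fy=10,interpolation=cv2.INTER_CUBIC))
cv2.imwrite("pics/lip.png",cv2.resize(b,None,fx=7,fy=7,interpolation=cv2.INTER_CUBIC))
E
```

```text
(no output)
```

View pics/w1c.png

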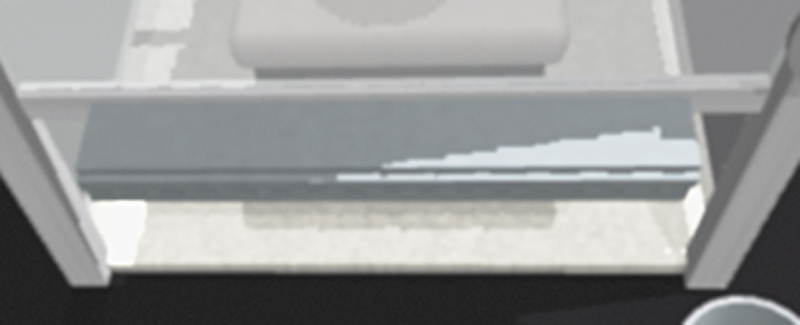

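View pics/dia.png

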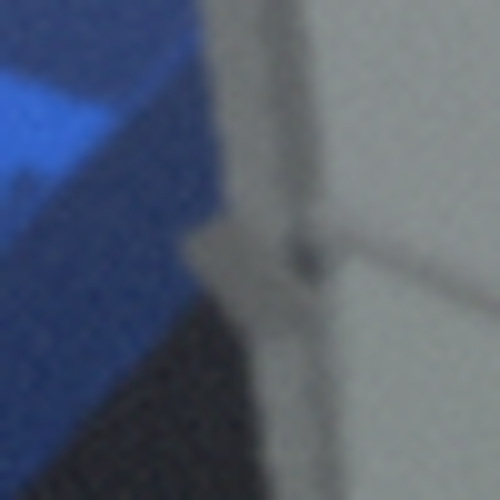

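View pics/lip.png

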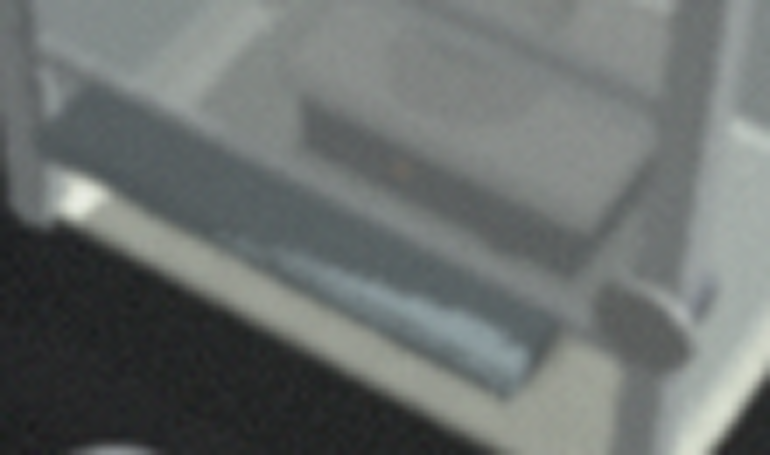

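```bash
python3 - <<'E'
from h import *
from st import *
from s1 import *
import cv2
np.set_printoptions(precision=1,suppress=True)
T=lambda x,y:(220+(x+.5)/3.3-.5,45+(y+.5)/3.3-.5)
W=lambda x,y:(170+(x+.5)/2.5-.5,20+(y+.5)/2.5-.5)
pose=np.load("w1pose.npy")
for nm,x,y in(("Lpost o",74,286),("Lpost i",108,286),("Rpost i",690,290),("Rpost o",727,288)):print(nm,onz("wrist",*W(x,y),0,pose))
FL=tri(ray("wrist",*W(78,168),pose),ray("top",*T(168,443)));FR=tri(ray("wrist",*W(700,168),pose),ray("top",*T(417,456)));print("FL",FL,"FR",FR)
d=np.load("w1d.npy")
for x,y in((200,150),(200,130),(400,150),(600,120),(600,160),(300,185),(300,196),(400,196)):
    u,v=W(x,y);print("depth",x,y,ondepth("wrist",u,v,d[round(v),round(u)],pose))
q,X,R=st(0)
for tgt in([400,110,380],[380,110,360],[420,130,360]):
    t=R.T@(np.array(tgt)-X);print(tgt,t,show(call(q,lin(*t,0),w)))
E
```

```text
Lpost o [655.6 260.5   0. ]
Lpost i [655.  238.6   0. ]
Rpost i [ 642.3 -119.     0. ]
Rpost o [ 643.2 -141.     0. ]
FL (array([615.2, 199.8, 143.1]), [np.float64(2.1654550510074078), np.float64(2.1654550510073833)]) FR (array([605.3, -75.6, 142.6]), [np.float64(1.1859868939195861), np.float64(1.1859868939196188)])
depth 200 150 [629.3 144.9 138.1]
depth 200 130 [642.6 146.4 137.2]
depth 400 150 [624.2  53.4 139.6]
depth 600 120 [639.6 -37.  138.4]
depth 600 160 [616.5 -34.6 137.8]
depth 300 185 [614.   99.2 130.3]
depth 300 196 [616.6 100.5 120.2]
depth 400 196 [614.7  53.8 120.4]
[400, 110, 380] [  91.2  -55.  -102.7] (array([ 0.3, -0.5,  2. , -0.2,  0.9,  1.9]), array([426., 112., 390.]), 'z', array([ 0.7,  0. , -0.7]))
[380, 110, 360] [  63.   -54.1 -101.1] (array([ 0.3, -0.5,  2.1, -0.2,  0.9,  1.9]), array([406., 112., 370.]), 'z', array([ 0.7,  0. , -0.7]))
[420, 130, 360] [ 92.2 -73.8 -73.6] (array([ 0.3, -0.4,  2. , -0.2,  0.8,  2. ]), array([446., 132., 370.]), 'z', array([ 0.7,  0. , -0.7]))
```

Request:
jog_arm:
  deltas: "9 -5 -10 0 0; 18 -11 -20 0 0; 27 -16 -31 0 0; 36 -22 -41 0 0; 45 -28 -51 0 0; 54 -33 -62 0 0; 64 -39 -72 0 0; 73 -44 -82 0 0; 82 -50 -93 0 0; 91 -55 -103 0 0"

```text
clock: 12.7
eef_pos: [399.5, 109.1, 381.2]
eef_rot: [-3.073, -0.729, -0.039]
wrist_force: [0.6, 0.2, 0.3]
finger_gap: 0.6
```

```bash
python3 - <<'E'
from st import *
from cell import optics
import cv2
q,X,R=st()
s=manip.read_state();np.save("w2pose.npy",np.array([s["eef_pos"],s["eef_rot"]]))
p,d=optics.camera("wrist");cv2.imwrite("pics/w2.png",p[:,:,::-1]);np.save("w2d.npy",d)
E
```

```text
t 12.7 q [0.259, -0.499, 2.027, -0.167, 0.898, 1.898] X [399.5, 109.1, 381.2] zax [0.667, 0.042, -0.744] xax [0.745, -0.029, 0.666] F [0.6, 0.2, 0.3] gap 0.6
```

View pics/w2.png

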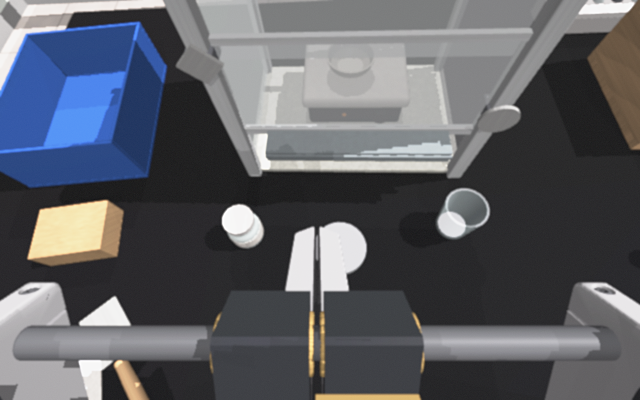

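The diamond is at about (200,64) on the left post and the disc at (498,118) on the right.

```bash
python3 - <<'E'
import cv2
a=cv2.imread("pics/w2.png")[35:95,165:235];cv2.imwrite("pics/w2d.png",cv2.resize(a,None,fx=9,fy=9,interpolation=cv2.INTER_CUBIC))
E
```

```text
(no output)
```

View pics/w2d.png

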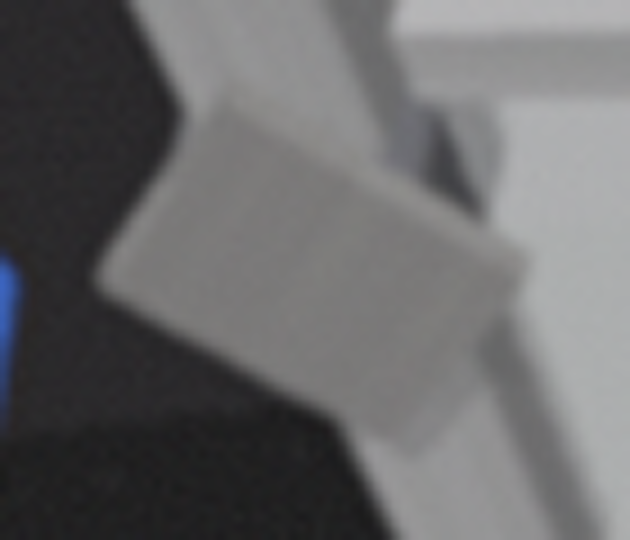

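```bash
python3 - <<'E'
from h import *
np.set_printoptions(precision=1,suppress=True)
D=lambda x,y:(165+(x+.5)/9-.5,35+(y+.5)/9-.5)
S=lambda x,y:(245+(x+.5)/10-.5,100+(y+.5)/10-.5)
pose=np.load("w2pose.npy");d=np.load("w2d.npy")
L,Rr,Tp,B=[ray("wrist",*D(*c),pose) for c in((95,280),(522,270),(215,100),(412,455))]
print("tri left", tri(L,ray("scene",*S(183,245))))
for x,y in((308,275),(250,250),(380,300),(310,200),(310,330)):
    u,v=D(x,y);print("depth",ondepth("wrist",u,v,d[round(v),round(u)],pose))
# plane x = 640.. (facing -x, normal (1,-.033)): side-corners' separation 57
n=np.array([np.cos(-.033),np.sin(-.033),0])
for x0 in(630,635,640,645):
    c=np.array([x0,252.,0]);I=lambda r:r[0]+r[1]*(n@(c-r[0]))/(n@r[1])
    a,b,t,bb=map(I,(L,Rr,Tp,B));print(x0,a,b,"LR",np.linalg.norm(a-b),"TB",np.linalg.norm(t-bb),"mid",(a+b)/2,(t+bb)/2)
# lip corners in w2
E
```

```text
tri left (array([658.3, 286.6, 275.8]), [np.float64(0.17929014779204605), np.float64(0.17929014779201366)])
depth [646.2 251.5 286.8]
depth [645.7 257.1 291.5]
depth [645.2 243.2 283.2]
depth [646.8 247.  298. ]
depth [646.1 254.7 277.7]
630 [630.6 269.8 301.6] [628.8 216.4 302.4] LR 53.43220538782734 TB 55.7510616620684 mid [629.7 243.1 302. ] [629.7 242.3 299.6]
635 [635.7 272.9 296.9] [633.9 218.5 297.7] LR 54.40864771962037 TB 56.769879737311946 mid [634.8 245.7 297.3] [634.8 245.  294.9]
640 [640.8 276.  292.2] [639.  220.7 293. ] LR 55.38509005141335 TB 57.7886978125556 mid [639.9 248.3 292.6] [639.9 247.6 290.2]
645 [645.9 279.1 287.4] [644.  222.8 288.3] LR 56.361532383206296 TB 58.80751588779908 mid [645.  251.  287.9] [644.9 250.2 285.4]
```

```bash
python3 - <<'E'
from st import *
from s1 import *
from h import *
np.set_printoptions(precision=1,suppress=True)
pose=np.load("w2pose.npy");d=np.load("w2d.npy")
for u,v in((300,147),(340,145),(400,145),(300,200),(400,215),(150,180),(330,167),(68,225)):print("w2 depth",u,v,ondepth("wrist",u,v,d[v,u],pose))
q,X,R=st()
for a in((520,62,95),(614,62,93),(614,62,103),(614,62,180),(614,62,255),(614,62,235),(500,62,235)):
    p0,R0=fk(q,P);t=R0.T@(np.array(a)-p0) if a[0]!=520 else R0.T@(np.array(a)-X)
    q=call(q,lin(*t,0),w);print(a,t,show(q))
E
```

```text
w2 depth 300 147 [629.6 148.1 136.7]
w2 depth 340 145 [630.9  86.9 137.7]
w2 depth 400 145 [627.1  -2.8 139.6]
w2 depth 300 200 [602.8 160.8  -2. ]
w2 depth 400 215 [569.6 -21.9  -1.1]
w2 depth 150 180 [650.5 460.8  -0.4]
w2 depth 330 167 [668.3 103.5   5.9]
w2 depth 68 225 [539.5 554.3  49. ]
t 12.75 q [0.26, -0.499, 2.024, -0.167, 0.899, 1.899] X [399.8, 109.5, 383.0] zax [0.669, 0.043, -0.742] xax [0.744, -0.03, 0.668] F [-0.4, -0.5, 2.0] gap 0.7
(520, 62, 95) [-101.6   63.   292.1] (array([0. , 0.2, 2.2, 0.3, 0. , 1.3]), array([546.,  65., 105.]), 'z', array([ 0.7,  0. , -0.7]))
(614, 62, 93) [42.2  3.9 54.5] (array([0. , 0.3, 2. , 0.4, 0. , 1.2]), array([614.,  62.,  93.]), 'z', array([ 0.7,  0. , -0.7]))
(614, 62, 103) [ 6.7 -0.5 -7.4] (array([0. , 0.3, 2. , 0.3, 0.1, 1.3]), array([614.,  62., 103.]), 'z', array([ 0.7,  0. , -0.7]))
(614, 62, 180) [ 51.4  -3.8 -57.2] (array([0. , 0.2, 2. , 0.1, 0.3, 1.6]), array([614.,  62., 180.]), 'z', array([ 0.7,  0. , -0.7]))
(614, 62, 255) [ 50.1  -3.7 -55.7] (array([0. , 0. , 1.9, 0. , 0.4, 1.6]), array([614.,  62., 255.]), 'z', array([ 0.7,  0. , -0.7]))
(614, 62, 235) [-13.4   1.   14.9] (array([0. , 0.1, 1.9, 0. , 0.4, 1.6]), array([614.,  62., 235.]), 'z', array([ 0.7,  0. , -0.7]))
(500, 62, 235) [-84.8  -0.6 -76.2] (array([ 0. , -0.2,  2.2,  0. ,  0.4,  1.6]), array([500.,  62., 235.]), 'z', array([ 0.7,  0. , -0.7]))
```

Request:
jog_arm:
  deltas: "-12 8 36 0 0; -25 16 73 0 0; -38 24 110 0 0; -51 32 146 0 0; -64 39 183 0 0; -76 47 219 0 0; -89 55 256 0 0; -102 63 292 0 0; -102 63 292 0 0; -102 63 292 0 0"

```text
clock: 14.0
eef_pos: [518.7, 61.2, 90.8]
eef_rot: [-3.073, -0.727, -0.039]
wrist_force: [-0.2, 0.5, -0.4]
finger_gap: 0.4
```

```bash
python3 - <<'E'
from st import *
to([614,62,93])
from cell import optics
import cv2
p,d=optics.camera("wrist");cv2.imwrite("pics/w3.png",p[:,:,::-1])
E
```

```text
t 14.0 q [0.039, 0.18, 2.216, 0.784, 0.022, 0.845] X [518.7, 61.2, 90.8] zax [0.665, 0.042, -0.745] xax [0.746, -0.029, 0.665] F [-0.2, 0.5, -0.4] gap 0.4
tool shift [72.6, -0.4, 61.8]
```

View pics/w3.png

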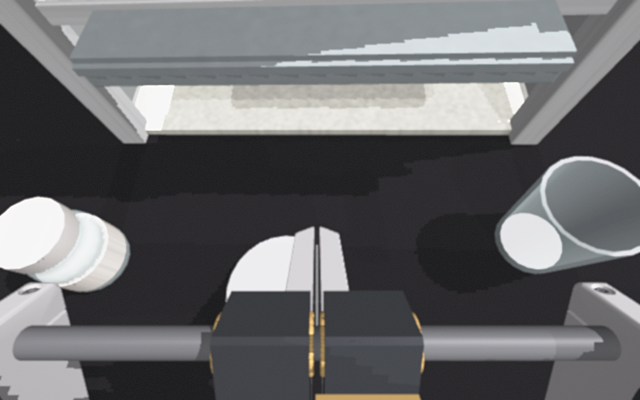

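Request:
jog_arm:
  deltas: "10 0 9 0 0; 20 0 17 0 0; 30 0 26 0 0; 41 0 35 0 0; 52 0 44 0 0; 62 0 53 0 0; 73 0 62 0 0; 73 0 62 0 0; 76 0 59 0 0; 78 0 57 0 0"

```text
clock: 15.3
eef_pos: [614.6, 61.3, 101.8]
eef_rot: [-3.073, -0.729, -0.039]
wrist_force: [0.7, -0.1, -0.3]
finger_gap: 0.4
```

```bash
python3 - <<'E'
from st import *
st()
from cell import optics
import cv2
s=manip.read_state();np.save("w4pose.npy",np.array([s["eef_pos"],s["eef_rot"]]))
p,d=optics.camera("wrist");cv2.imwrite("pics/w4.png",p[:,:,::-1]);np.save("w4d.npy",d)
E
```

```text
t 15.3 q [0.031, 0.334, 1.968, 0.194, 0.11, 1.431] X [614.6, 61.3, 101.8] zax [0.667, 0.042, -0.744] xax [0.745, -0.029, 0.666] F [0.7, -0.1, -0.3] gap 0.4
```

View pics/w4.png

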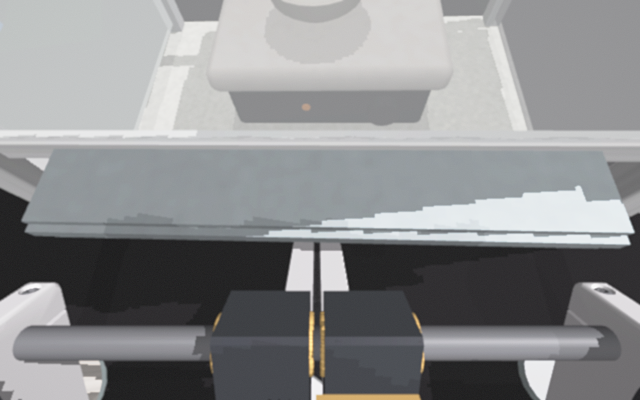

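Request:
jog_arm:
  deltas: "4 0 -4 0 0; 10 -1 -11 0 0; 17 -1 -19 0 0; 24 -2 -27 0 0; 32 -2 -36 0 0; 40 -3 -45 0 0; 48 -4 -54 0 0; 55 -4 -62 0 0; 62 -5 -69 0 0; 67 -5 -74 0 0"

```text
clock: 16.6
eef_pos: [614.4, 61.3, 201.3]
eef_rot: [-3.073, -0.727, -0.039]
wrist_force: [-13.2, 1.8, -5.6]
finger_gap: 0.4
```

```bash
cat > lipz.py <<'E'
from st import *
from h import *
from cell import optics
import cv2,sys
n=sys.argv[1]
q,X,R=st()
s=manip.read_state();pose=np.array([s["eef_pos"],s["eef_rot"]])
p,d=optics.camera("wrist");cv2.imwrite(f"pics/{n}.png",p[:,:,::-1]);np.save(n+"d.npy",d);np.save(n+"pose.npy",pose)
for u,v in((150,190),(250,190),(320,190),(400,190),(480,190),(320,170),(320,210)):print(u,v,ondepth("wrist",u,v,d[v,u],pose).round(1))
E
python3 lipz.py w5
```

```text
t 16.6 q [0.031, 0.165, 1.897, 0.062, 0.352, 1.565] X [614.4, 61.3, 201.3] zax [0.665, 0.042, -0.746] xax [0.747, -0.029, 0.664] F [-13.2, 1.8, -5.6] gap 0.4
150 190 [638.3 144.1 233.6]
250 190 [637.3  92.7 233.6]
320 190 [636.4  57.7 234.2]
400 190 [635.8  18.8 234. ]
480 190 [635.2 -19.  233.8]
320 170 [647.2  57.6 235. ]
320 210 [625.9  57.6 234. ]
```

View pics/w5.png

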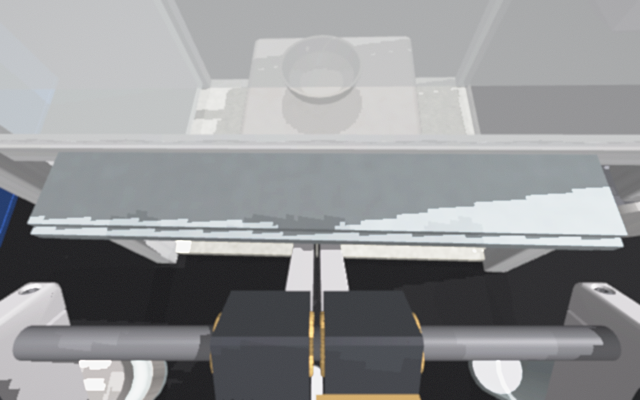

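Request:
jog_arm:
  deltas: "3 0 -3 0 0; 7 0 -8 0 0; 12 -1 -13 0 0; 17 -1 -19 0 0; 22 -1 -25 0 0; 26 -2 -29 0 0; 29 -2 -32 0 0; 31 -2 -35 0 0; 33 -2 -37 0 0; 33 -2 -37 0 0"

```text
clock: 17.9
eef_pos: [614.5, 61.2, 251.3]
eef_rot: [-3.073, -0.728, -0.039]
wrist_force: [-14.3, 3.6, -2.0]
finger_gap: 0.3
```

```bash
python3 lipz.py w6; python3 - <<'E'
from h import *
import cv2
p,d=optics.camera("scene");cv2.imwrite("pics/s6.png",p[:,:,::-1]);np.save("s6d.npy",d)
a=p[90:215,240:400,::-1];cv2.imwrite("pics/s6c.png",cv2.resize(a,None,fx=4.8,fy=4.8,interpolation=cv2.INTER_CUBIC))
pose=np.load("w4pose.npy");d=np.load("w4d.npy")
for u,v in((250,190),(400,190)):print("before",ondepth("wrist",u,v,d[v,u],pose).round(1))
E
```

```text
t 17.9 q [0.031, 0.101, 1.841, 0.049, 0.469, 1.579] X [614.5, 61.2, 251.3] zax [0.666, 0.043, -0.745] xax [0.746, -0.029, 0.665] F [-14.3, 3.6, -2.0] gap 0.3
150 190 [637.1 142.4 286.2]
250 190 [637.1  92.4 284.2]
320 190 [636.5  57.6 284.1]
400 190 [636.   18.7 283.8]
480 190 [635.4 -19.2 283.6]
320 170 [647.6  57.6 284.4]
320 210 [625.9  57.5 284.2]
before [635.3  91.5 138.6]
before [634.7  19.4 137. ]
```

View pics/s6c.png

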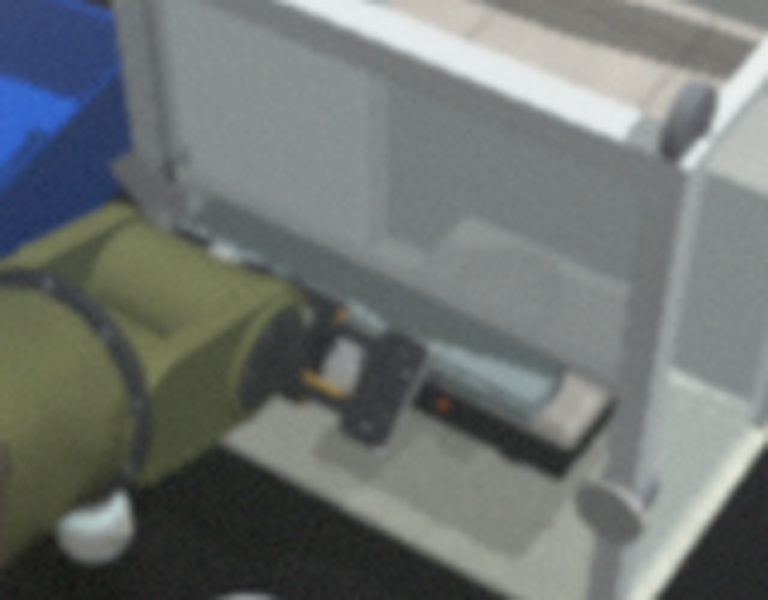

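Request:
jog_arm:
  deltas: "-3 0 4 0 0; -8 1 9 0 0; -11 1 12 0 0; -16 1 7 0 0; -26 1 -2 0 0; -40 1 -14 0 0; -55 1 -28 0 0; -70 1 -41 0 0; -83 1 -53 0 0; -93 1 -62 0 0"

```text
clock: 19.25
eef_pos: [503.5, 59.8, 235.4]
eef_rot: [-3.073, -0.73, -0.039]
wrist_force: [-0.3, -0.9, 1.0]
finger_gap: 0.5
```

```bash
python3 - <<'E'
from st import *
to([400,109,400])
E
```

```text
t 19.25 q [0.037, -0.144, 2.122, 0.041, 0.431, 1.59] X [503.5, 59.8, 235.4] zax [0.668, 0.042, -0.743] xax [0.745, -0.029, 0.667] F [-0.3, -0.9, 1.0] gap 0.5
tool shift [31.2, -58.1, -189.4]
```

Request:
jog_arm:
  deltas: "3 -6 -20 0 0; 6 -12 -40 0 0; 10 -19 -62 0 0; 14 -26 -84 0 0; 18 -33 -106 0 0; 22 -40 -128 0 0; 25 -46 -150 0 0; 28 -52 -170 0 0; 31 -58 -189 0 0; 31 -58 -189 0 0"

```text
clock: 20.5
eef_pos: [400.9, 109.2, 400.4]
eef_rot: [-3.072, -0.732, -0.039]
wrist_force: [-0.1, 0.7, -0.2]
finger_gap: 0.4
```

```bash
python3 - <<'E'
from st import *
from cell import optics
import cv2
st();s=manip.read_state();np.save("w7pose.npy",np.array([s["eef_pos"],s["eef_rot"]]))
p,d=optics.camera("wrist");np.save("w7d.npy",d);cv2.imwrite("pics/w7.png",p[:,:,::-1])
cv2.imwrite("pics/w7c.png",cv2.resize(p[40:160,150:550,::-1],None,fx=2,fy=2,interpolation=cv2.INTER_CUBIC))
p,d=optics.camera("scene");np.save("s7d.npy",d);cv2.imwrite("pics/s7.png",p[:,:,::-1])
cv2.imwrite("pics/s7c.png",cv2.resize(p[90:215,240:400,::-1],None,fx=4.8,fy=4.8,interpolation=cv2.INTER_CUBIC))
E
```

```text
t 20.5 q [0.257, -0.498, 1.984, -0.16, 0.936, 1.887] X [400.9, 109.2, 400.4] zax [0.669, 0.043, -0.742] xax [0.743, -0.029, 0.668] F [-0.1, 0.7, -0.2] gap 0.4
```

View pics/w7.png

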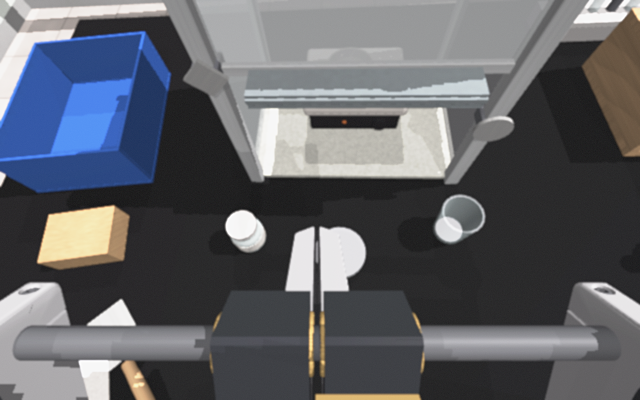

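View pics/s7c.png

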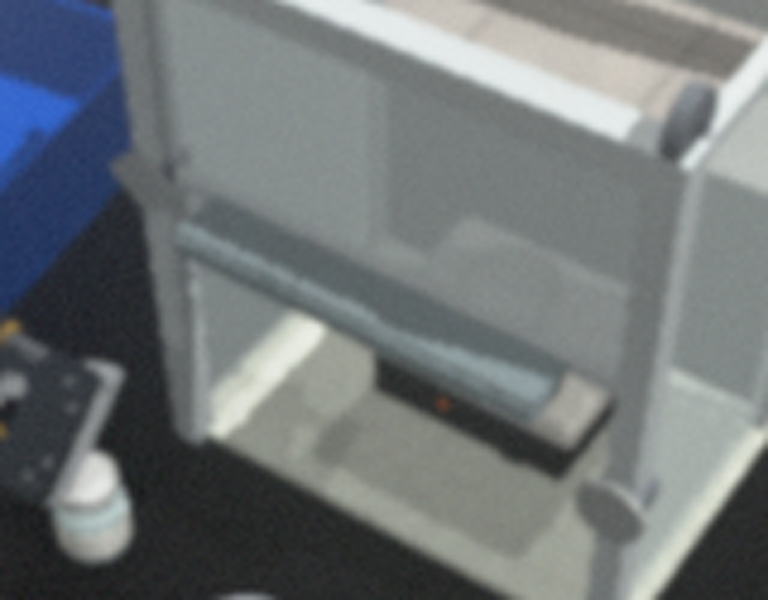

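The lip now stands next to the diamond, with the lip at rows 70–100 and the diamond at about (204,77). The bystanders look unmoved. I'll compare both heights from this same view.

```bash
python3 - <<'E'
import cv2
a=cv2.imread("pics/w7.png")[50:115,165:285];cv2.imwrite("pics/w7d.png",cv2.resize(a,None,fx=6.6,fy=6.6,interpolation=cv2.INTER_CUBIC))
from h import *
np.set_printoptions(precision=1,suppress=True)
pose=np.load("w7pose.npy");d=np.load("w7d.npy")
for u,v in((260,82),(320,82),(400,80),(460,80),(320,90),(204,77),(200,75),(208,79),(300,200),(420,205)):print(u,v,ondepth("wrist",u,v,np.median(d[v-1:v+2,u-1:u+2]),pose))
ds=np.load("s7d.npy")
S=lambda x,y:(240+(x+.5)/4.8-.5,90+(y+.5)/4.8-.5)
for x,y in((145,188),(150,192),(250,230),(300,265),(400,305),(500,355),(480,385)):
    u,v=S(x,y);u,v=round(u),round(v);print("scene",x,y,ondepth("scene",u,v,np.median(ds[v-1:v+2,u-1:u+2])))
E
```

```text
260 82 [640.9 184.4 284.1]
320 82 [638.1 112.4 283.8]
400 80 [637.5  18.6 283.4]
460 80 [634.7 -49.9 283.2]
320 90 [625.5 112.3 284. ]
204 77 [645.7 251.3 290.3]
200 75 [645.7 254.9 293.6]
208 79 [645.5 247.6 287.1]
300 200 [613.4 163.2  -0.8]
420 205 [599.6 -65.3  -1.4]
scene 145 188 [648.1 248.1 279.5]
scene 150 192 [648.1 244.2 276.9]
scene 250 230 [645.5 156.6 286.3]
scene 300 265 [635.7 111.1 286.6]
scene 400 305 [640.8  36.1 286.8]
scene 500 355 [636.3 -41.4 285.4]
scene 480 385 [612.5 -41.6 280.9]
```

View pics/w7d.png

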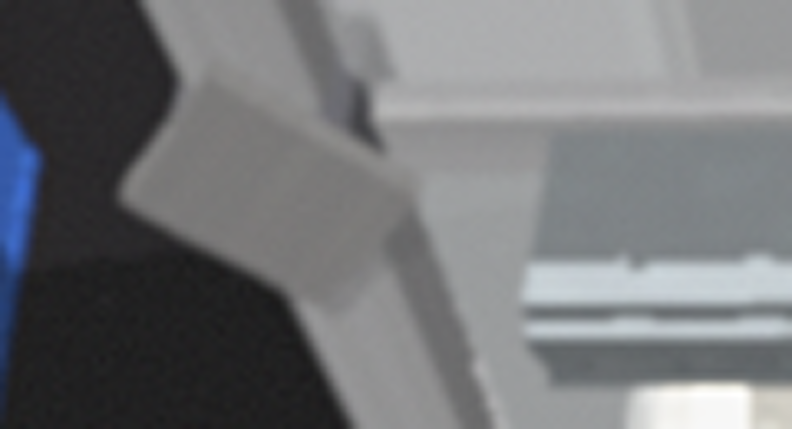

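```bash
python3 - <<'E'
from h import *
np.set_printoptions(precision=1,suppress=True)
D=lambda x,y:(165+(x+.5)/6.6-.5,50+(y+.5)/6.6-.5)
pose=np.load("w7pose.npy")
n=np.array([np.cos(-.033),np.sin(-.033),0]);c=np.array([645.6,251.,0])
I=lambda r:r[0]+r[1]*(n@(c-r[0]))/(n@r[1])
for k in((118,190),(415,200),(120,197),(405,205),(205,65),(198,75),(335,312)):print(k,I(ray("wrist",*D(*k),pose)))
# scene: left corner, right corner via same plane ; scene crop s7c 4.8x
S=lambda x,y:(240+(x+.5)/4.8-.5,90+(y+.5)/4.8-.5)
for k in((112,163),(178,205),(125,150),(165,228)):print("scene",k,I(ray("scene",*S(*k))))
E
python3 - <<'E'
import cv2
a=cv2.imread("pics/s7.png")[110:150,255:300];cv2.imwrite("pics/s7d.png",cv2.resize(a,None,fx=14,fy=14,interpolation=cv2.INTER_CUBIC))
E
```

```text
(118, 190) [646.5 278.7 288.5]
(415, 200) [644.7 224.1 285.4]
(120, 197) [646.5 279.  286.7]
(405, 205) [644.8 226.4 284.2]
(205, 65) [645.6 251.1 316.8]
(198, 75) [645.7 253.2 314.6]
(335, 312) [645.5 249.  256.1]
scene (112, 163) [646.4 274.4 292.2]
scene (178, 205) [644.5 217.5 282.2]
scene (125, 150) [645.9 259.9 310.7]
scene (165, 228) [645.  232.6 253.1]
```

View pics/s7d.png

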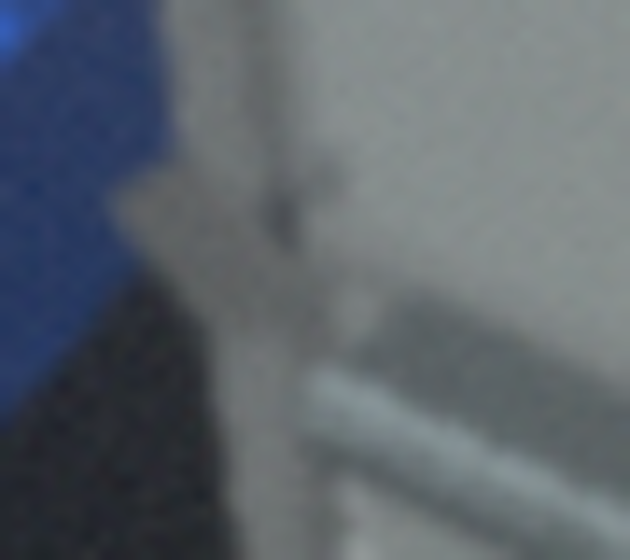

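```bash
python3 - <<'E'
from st import *
st()
from cell import workorder
print(workorder.sign_off())
E
```

```text
t 20.6 q [0.256, -0.496, 1.986, -0.159, 0.935, 1.886] X [401.3, 108.8, 398.7] zax [0.667, 0.042, -0.744] xax [0.745, -0.029, 0.666] F [-0.3, 0.1, -0.5] gap 0.5
the job is handed in; nothing more can be done
None
```

The sash is open at the diamond mark: I pushed it up from beneath the bar with closed fingers, lowered and withdrew the hand, and handed the job in at 20.6 s. Sign-off gives no verdict.

**Method:** The jog rows cannot tilt the tool, and with the fingers pointing straight down nothing can get under the lip. I drove joint 6 against its range stop, which leaned the tool about 42° outward. I then moved under the middle of the lip and pushed it up about 146 mm. The wrist force was about 14–15 N during the push, and the contact height matched the bar's lower edge.

**Last checks, hand withdrawn:**

| Camera | Lip's top face | Diamond's side corners | Lip minus diamond |
|---|---|---|---|
| Wrist | about 284 mm | about 286 mm | about -2 mm |
| Scene | about 286 mm | about 287 mm | about -1 mm |

- **Sash:** The height read the same before and after the hand withdrew.
- **Hand:** It ended well clear, with wrist force near zero.
- **Bystanders:** The jar, beaker, petri dish, carton and spatula looked unmoved in the pictures, but I did not measure them. The reagent bottle was out of the last wrist view, and I did not look for it in the final scene picture.

**Disagreements:**
- Early scene and top-view measurements put the diamond at 276–280 mm. I set them aside as poorly conditioned and blurred.
- Joint 6 read 2.554 rad while over-twisted, against a stated range of 2.55. I took this as sensor noise or rounding, but it could count as passing the joint's range.

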